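Set out the parts of a power board for refitting

ROBOT

A 7-joint arm with a two-finger parallel gripper is mounted at the origin on the work surface. World frame = base frame: x ahead of the robot, y to its left, z up, the work surface at z = 0. Lengths are in m, angles in rad, forces in N, time in s.
With the tool pointing down it reaches from about 0.425 to 1.025 m from the base axis. Payload 3.6 kg.
Tool frame: the origin (TCP) lies at the very end of the fingers, on their centre line; the grasp point (between the pads) lies 19 mm behind it; z points along the fingers, y is the line along which they close (so a half turn about z gives the same grasp; the last joint's range is limited). The gripper opens to 85 mm and grips with 20 to 120 N. Pads are 22 mm wide; open, the fingers measure 114 mm over their backs; the gripper's body (76 mm by 85 mm) begins 54 mm behind the grasp point. The pads swing forward as they close: fully open they stand 13 mm farther back than shut.
Start: joints at [1.093, 0.591, 0.048, 1.609, -0.033, 0.943, -0.034], TCP at [0.271, -0.672, 0.231] pointing down, gripper open.
Joint ranges: [-2.69, 2.69], [-0.47, 2.24], [-1.27, 1.36], [0.19, 2.51], [-1.53, 4.68], [0.08, 2.07], [-3.09, 3.09]. Speed limits (rad/s): [2.57, 2.57, 3.14, 3.14, 3.14, 3.14, 3.14].

INTERFACE

Orientations are given as a unit quaternion [w, x, y, z].
In Python, from workcell import status, imaging, ticket gives the robot as it stands.
- The arm moves only by the shell command python3 -m crank 'ROWS' [FORCE]. ROWS is a JSON object of lists of equal length, an entry for each row: "delta_pos": the shift along the world's x, y, z normalised to -1 to 1, where 1 is 25 cm, a list of three; "dr": the turn, a rotation vector about the world's x, y, z normalised to -1 to 1, where 1 is 120 degrees, a list of three; "grip": the finger opening in mm, from 0 to 85.4. A call has 1 to 5 rows; each row shifts and turns the commanded pose from where the row before left it; what a row does not reach is not made up. A row lasts 1/10 s, in which the tool goes at most 50 mm and 8.59 degrees, less where a joint would pass 70% of its speed; a pose out of reach is approached as far as the arm can. A call with a number of a shift or a turn outside -1 to 1 is refused whole. A call with a gripper value outside its range is refused whole. The fingers move at their own pace and stop on an object; FORCE is the grip in N (left out, the last holds). Time passes only in rows, so rows that do not move let the fingers close. It gives the time, the measured TCP pose, the force, the opening and the grip force at its end, in the units of the state.
- status.sense(): the state, without advancing time (a new reading comes with each control period).
- imaging.get_image(name): name is "scene" or "top" or "wrist"; returns a dict with "img" (480x640x3 uint8, red, green, blue), "intrinsics" (3x3 intrinsics, pixels), "position" and "attitude" of the camera in the world. Camera axes: x right, y down, z forward; pixel columns grow to the right and rows downward; lengths in m; the calibration is good to about 2 mm. A picture is of the moment at which its call begins. There is no depth.
- ticket.finish_job(): hands the job in; it is judged then, once.
Trained networks look in a picture, given as the dict that the camera call returned (one of the last four; its "shot" number tells which), for a name from the list of things; names that differ only in an ending like _2 or _b are one class to them, and where a whole thing is asked for, a point or a joint stands for the part that bears it (a point fixed in the world has none). Each returns a list of dicts, best first, with "score" (0 to 1); they miss things now and then, are a little off and sometimes report something else, mostly with a low value. They report only what shows in the picture. A call takes as long as a camera call. They do not tell look-alikes from the thing itself.
- imaging.recognise(picture, thing): "location" ([column, row] as shares, 0 to 1, of the picture: columns of its width, rows of its height, amid what is visible of it).
- imaging.trace(picture, thing): "pixels" (480x640 bool, what is visible of it) and "location" ([column, row] as shares, 0 to 1, of the picture: columns of its width, rows of its height, amid what is visible of it).
The state is a dict: "time": time; "joints": joint angles; "qvel": joint speeds; "joint_torque": joint torques, N m; "position": TCP position; "orientation": TCP orientation; "ft_force": force on the tool from outside, world axes, zero at the start; "moment": the same for the moment, N m; "width": finger opening in m; "grasp_force": force on a finger pad.
Only numpy, scipy, OpenCV 4.12 (cv2) and the standard library are available. Lean on these libraries where they do the work, as an engineer would, in place of code of your own. Each camera call takes 0.05 s, during which the arm holds its last target. There are 200 camera calls.

TASK

Get the power board ready for soldering: set the finned heat sink squarely on the chip in the middle of the green board, then the fan squarely on top of the heat sink. Stand the big capacitor upright on the bench between the board and the round dish, about 3 cm clear of the board and straight out from the middle of the board edge that faces the dish, and put the transformer in the same way, upright and about 3 cm clear, at the middle of the opposite edge, the one facing away from the dish. Leave the small capacitor where it stands.

Things in the scene. Friction and masses are not known exactly. Their poses are not given: they have to be found in the camera images.
- board: Fixed green board 80 mm (x) by 100 mm (y) on a black block, top 12 mm up; in its middle a black chip 30 x 30 mm, top 15 mm up. Corner parts (over 24 mm from the middle in x and 20 mm in y) reach 16 mm up. Origin: board middle at bench height; x roughly away from the robot, y roughly to its left (within 20 deg). The 80 mm edges lie at y = +50 and -50 mm; one faces the dish.
- dish: Round shallow steel dish, 90 mm across and 14 mm high, with a few screws in it, fixed to the bench, to the left or right of the board with 10 cm or more of bench between them. Origin: its centre, at bench height. Its yaw means nothing.
- heatsink: Loose bare-aluminium heat sink, 40 x 40 mm and 28 mm high, with upright fins, about 70 g. Solid enough to grip on any side. Origin: centre of its underside; fins run along x; z up, fins on top.
- fan: Loose black cooling fan, 40 x 40 mm square frame, 20 mm high, with grey hub and blades, lying flat, about 30 g. Origin: centre of its underside, z up.
- capacitor: The big capacitor: loose upright black cylinder with a plain metal top, 30 mm across and 46 mm high, about 40 g. Origin: centre of its underside, z up.
- transformer: Loose small transformer, block 30 mm (x) by 36 mm (y) by 32 mm high: dark iron core around a copper winding, about 90 g. Solid enough to grip on any side. Origin: centre of its underside, z up.
- small_capacitor: The small capacitor, not part of the job: loose upright black cylinder with a plain metal top, 18 mm across and 28 mm high. It stands in the front row among the other loose parts. Origin: centre of its underside, z up.
Not all that is in view belongs to the job. Leave any blue look-alike of the fan alone.

How it is judged:
By the outcome, as a careful person would: the job done as asked, in the order asked, and still so for the second after the job is handed in, with the robot touching nothing.
It also fails if it takes over 96 s, if anything falls off the work surface, if the arm or the gripper's body presses on something with over 40 N, if the wrist force passes 120 N, or if a joint passes its speed limit or range.

## Working session

There is one attempt and no reset: what is moved stays moved. The work goes in short steps, Python scripts to look and compute and a shell command to move; the robot and the scene stay as the last step left them, time stands still between calls to the robot, and variables do not carry over. Pictures are saved under pics/ and viewed, at most 14 in all, crops included, and the job is handed in when it is done.

```bash
mkdir -p pics; cat > h.py <<'E'
import numpy as np, cv2
from workcell import status, imaging, ticket
from scipy.spatial.transform import Rotation as R
def cam(p):
    q=p["attitude"]; return np.array(p["intrinsics"]),np.array(p["position"]),R.from_quat([q[1],q[2],q[3],q[0]]).as_matrix()
def back(p,uv,z):
    K,t,M=cam(p); d=M@np.linalg.inv(K)@np.array([uv[0],uv[1],1.]); return t+d*(z-t[2])/d[2]
def proj(p,X):
    K,t,M=cam(p); c=(np.atleast_2d(X)-t)@M; u=c@K.T; return u[:,:2]/u[:,2:]
def save(p,n,crop=None,s=1):
    im=p["img"][:,:,::-1]
    if crop: im=im[crop[1]:crop[3],crop[0]:crop[2]]
    cv2.imwrite("pics/"+n,cv2.resize(im,None,fx=s,fy=s,interpolation=cv2.INTER_CUBIC))
E
python3 - <<'E'
from h import *
p=imaging.get_image("top"); save(p,"top1.png"); q=imaging.get_image("scene"); save(q,"scene1.png")
print(p["position"],p["attitude"],p["intrinsics"],q["position"])
s=status.sense(); print(s["time"],s["position"],s["orientation"])
H=dict(board=.012,dish=.007,heatsink=.028,fan=.02,capacitor=.046,transformer=.032,small_capacitor=.028)
for n,h in H.items():
    for d in imaging.trace(p,n):
        m=d["pixels"]; 
        r=cv2.minAreaRect(np.argwhere(m)[:,::-1].astype(np.float32))
        print(n,round(d["score"],2),np.round(np.array(d["location"])*[640,480]),m.sum(),np.round(r[1]),round(r[2]),np.round(back(p,r[0],h),3))
E
```

```text
[0.36125131 0.01420376 1.24673559] [-0.04745319  0.71085285 -0.69992048  0.05047523] [[578.21138793   0.         329.81154188]
 [  0.         578.21138793 252.24789384]
 [  0.           0.           1.        ]] [0.99955949 0.60622578 0.65362983]
0.1 [ 0.27121325 -0.67155591  0.23026222] [-9.76805378e-04  9.81636304e-01  1.90759411e-01 -2.45800397e-04]
board 0.76 [388. 228.] 1659 [37. 46.] 68 [ 0.592 -0.114  0.012]
dish 0.74 [281. 237.] 1339 [40. 40.] 45 [0.566 0.113 0.007]
heatsink 0.56 [341. 305.] 350 [19. 19.] 80 [ 0.423 -0.011  0.028]
fan 0.85 [481. 262.] 366 [18. 21.] 68 [ 0.519 -0.313  0.02 ]
fan 0.8 [483. 306.] 383 [21. 19.] 27 [ 0.427 -0.32   0.02 ]
fan 0.75 [445. 301.] 389 [21. 19.] 8 [ 0.43  -0.235  0.02 ]
fan 0.72 [263. 299.] 41 [6. 6.] 90 [0.426 0.148 0.02 ]
fan 0.58 [401. 294.] 219 [16. 16.] 90 [ 0.448 -0.144  0.02 ]
capacitor 0.69 [399. 294.] 201 [14. 16.] 45 [ 0.445 -0.14   0.046]
transformer 0.58 [194. 294.] 271 [15. 20.] 90 [0.43  0.298 0.032]
transformer 0.23 [341. 302.] 349 [19. 19.] 81 [ 0.423 -0.01   0.032]
small_capacitor 0.59 [265. 300.] 66 [8. 8.] 90 [0.426 0.147 0.028]
```

View pics/top1.png

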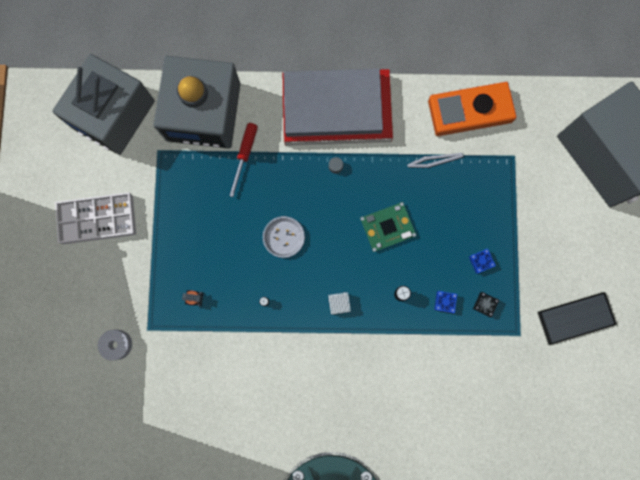

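View pics/scene1.png

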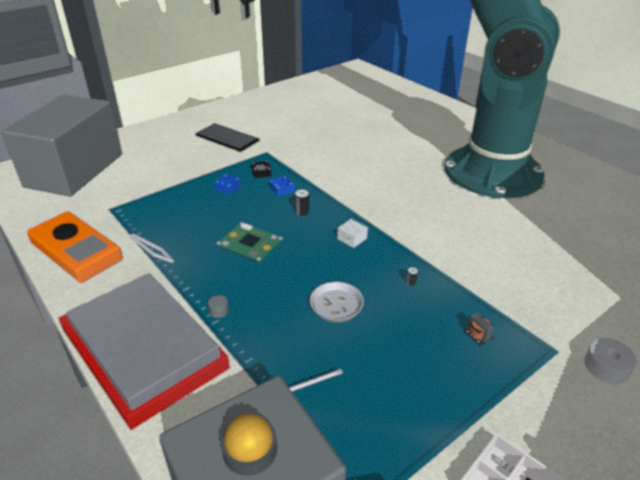

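```bash
python3 - <<'E'
from h import *
im=cv2.imread("pics/top1.png")[190:330,170:510]; cv2.imwrite("pics/c1.png",cv2.resize(im,(800,329),interpolation=cv2.INTER_CUBIC))
E
```

```text
(no output)
```

View pics/c1.png

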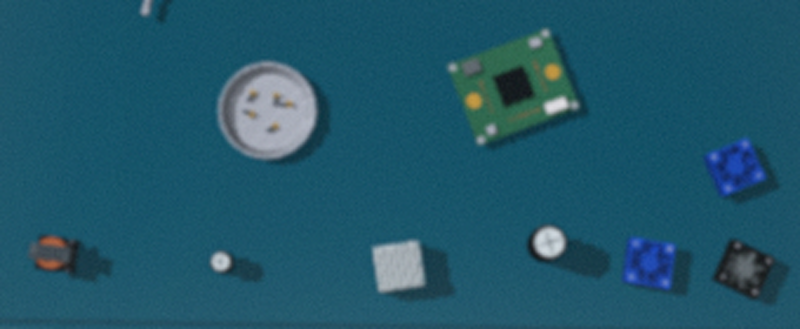

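The parts in the top view are:
- board (388,228)
- dish (284,237)
- transformer (193,298)
- small capacitor (264,301)
- heat sink (340,303)
- big capacitor (403,293)

There are three fans, at (446,302), (483,262) and (487,304). The first two are blue look-alikes. The black one with the grey hub at (487,304) is the real one, and the crop confirms this.

Next I'll move the wrist camera closer to refine the positions.

```bash
python3 -m crank '{"delta_pos":[[0.06,0.18,0.04],[0.06,0.18,0.04],[0.06,0.18,0.04],[0.06,0.18,0.04],[0.06,0.18,0.04]],"dr":[[0,0,0],[0,0,0],[0,0,0],[0,0,0],[0,0,0]],"grip":[85,85,85,85,85]}'
python3 -m crank '{"delta_pos":[[0.06,0.18,0.04],[0.06,0.18,0.04],[0,0,0],[0,0,0]],"dr":[[0,0,0],[0,0,0],[0,0,0],[0,0,0]],"grip":[85,85,85,85]}'
python3 - <<'E'
from h import *
p=imaging.get_image("wrist"); s=status.sense()
print(p["intrinsics"][0],p["position"],np.round(cam(p)[2],2),s["position"],s["orientation"])
print(proj(p,[[.427,-.32,.02],[.423,-.011,.028],[.592,-.114,.012],[.445,-.14,.046]]).round())
save(p,"w1.png")
E
```

```text
time: 0.95
position: [0.347, -0.4454, 0.2819]
orientation: [0.0, 0.982, 0.191, 0.0]
ft_force: [0.8, 0.1, 0.5]
width: 0.085
grasp_force: 0.0
time: 1.35
position: [0.3773, -0.3563, 0.302]
orientation: [0.001, 0.981, 0.192, 0.0]
ft_force: [0.5, -1.6, -0.0]
width: 0.085
grasp_force: 0.0
[415.42598137   0.         321.98675099] [ 0.45183171 -0.32537731  0.44519433] [[ 0.38 -0.88 -0.29]
 [-0.93 -0.36 -0.12]
 [ 0.    0.32 -0.95]] [ 0.37644455 -0.35763573  0.30165269] [5.64598588e-04 9.81600419e-01 1.90945782e-01 7.82606898e-05]
[[ 307.  120.]
 [ -21.  -13.]
 [ 149. -169.]
 [ 119.   20.]]
```

View pics/w1.png

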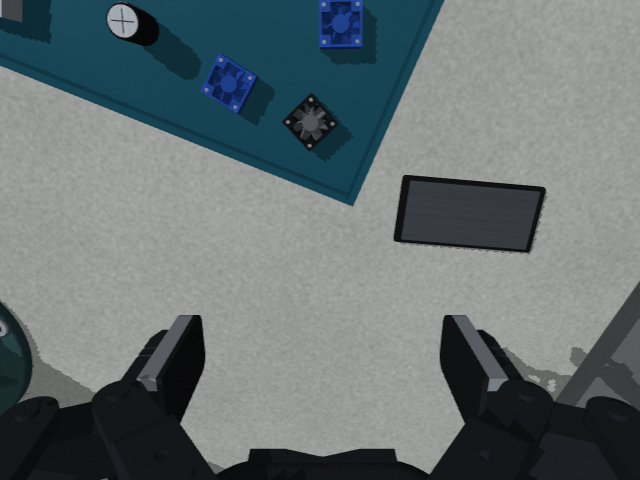

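The wrist view shows the black fan at (310,122), matching its predicted pixel. The blue ones are at (229,83) and (341,22). Next is a high view over the board, heat sink and capacitor, with pose fitting from the masks.

```bash
python3 -m crank '{"delta_pos":[[0.1,0.15,0.03],[0.1,0.15,0.03],[0.1,0.15,0.03],[0.1,0.15,0.03],[0.1,0.15,0.03]],"dr":[[0,0,-0.023],[0,0,-0.023],[0,0,-0.023],[0,0,-0.023],[0,0,-0.023]],"grip":[85,85,85,85,85]}' >/dev/null
python3 -m crank '{"delta_pos":[[0.1,0.15,0.03],[0.1,0.15,0.03],[0.1,0.15,0.03],[0,0,0],[0,0,0]],"dr":[[0,0,-0.023],[0,0,-0.023],[0,0,-0.023],[0,0,0],[0,0,0]],"grip":[85,85,85,85,85]}'
cat >> h.py <<'E'
from scipy.optimize import minimize
DIM=dict(board=(.08,.1,.012),heatsink=(.04,.04,.028),fan=(.04,.04,.02),transformer=(.03,.036,.032),capacitor=(.03,0,.046),small_capacitor=(.018,0,.028),dish=(.09,0,.014))
def verts(n,x,z0=0):
    a,b,h=DIM[n]
    if b==0:
        t=np.linspace(0,2*np.pi,40); v=a/2*np.c_[np.cos(t),np.sin(t)]; yaw=0
    else: v=np.array([[a,b],[-a,b],[-a,-b],[a,-b]])/2; yaw=x[2]
    c,s=np.cos(yaw),np.sin(yaw); v=v@np.array([[c,s],[-s,c]])+x[:2]
    return np.vstack([np.c_[v,np.full(len(v),z)] for z in (z0,z0+h)])
def fit(p,n,m,x0,z0=0):
    def cost(x):
        im=np.zeros((480*4,640*4),np.uint8); u=proj(p,verts(n,x,z0))*4+1.5
        cv2.fillConvexPoly(im,cv2.convexHull(np.round(u).astype(np.int32)),255)
        s=cv2.resize(im,(640,480),interpolation=cv2.INTER_AREA)/255.; M=m.astype(float)
        return 1-np.minimum(s,M).sum()/np.maximum(s,M).sum()
    best=None
    yaws=[0] if DIM[n][1]==0 else np.radians([-40,-20,0,20,40] if n!='transformer' else np.arange(-80,100,20))
    if n=='board': yaws=np.radians([-20,-10,0,10,20])
    for y in yaws:
        r=minimize(cost,[x0[0],x0[1],y],method="Nelder-Mead",options=dict(initial_simplex=np.array([x0[0],x0[1],y])+np.array([[0,0,0],[.008,0,0],[0,.008,0],[0,0,.15]]),maxiter=80))
        if best is None or r.fun<best.fun: best=r
    return best.x,best.fun
def find(p,n,near=None,z0=0,r=.04):
    for d in imaging.trace(p,n):
        if n=="board" : pass
        x0=back(p,np.array(d["location"])*[640,480],z0+DIM[n][2]/2)[:2]
        if near is not None and np.linalg.norm(x0-near)>r: continue
        x,f=fit(p,n,d["pixels"],x0,z0); print(n,round(d["score"],2),np.array(x[:2]).round(4),np.degrees(x[2]).round(1),"cost",round(f,3)); return x
E
python3 - <<'E'
from h import *
p=imaging.get_image("wrist"); s=status.sense()
print(s["position"],s["orientation"])
X={}
for n,w in dict(board=(.592,-.114),heatsink=(.423,-.011),fan=(.427,-.32),capacitor=(.445,-.14),dish=(.566,.113),small_capacitor=(.426,.147)).items(): X[n]=find(p,n,w)
im=p["img"][:,:,::-1].copy()
for n,x in X.items():
    if x is not None: cv2.polylines(im,[cv2.convexHull(proj(p,verts(n,x)).round().astype(np.int32))],True,(0,255,255))
cv2.imwrite("pics/w2.png",im)
E
```

```text
time: 2.4
position: [0.5772, -0.058, 0.3607]
orientation: [0.0, 1.0, -0.001, -0.0]
ft_force: [0.3, -0.3, -0.2]
width: 0.0848
grasp_force: 0.0
[ 0.57631998 -0.05955818  0.3605116 ] [ 5.94710677e-04  9.99997467e-01 -2.02003062e-03 -7.94724187e-04]
board 0.82 [ 0.5911 -0.1145] 22.1 cost 0.026
heatsink 0.61 [ 0.4242 -0.0093] -80.6 cost 0.064
fan 0.89 [ 0.4261 -0.3239] 63.8 cost 0.048
capacitor 0.85 [ 0.4456 -0.1422] -2.7 cost 0.123
dish 0.64 [0.5645 0.114 ] 4.9 cost 0.073
small_capacitor 0.62 [0.4249 0.1498] 3.3 cost 0.085
```

View pics/w2.png

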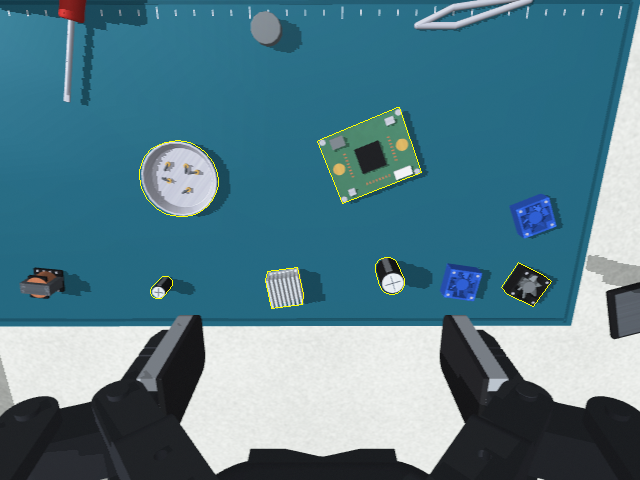

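Overlays fit: dish (179,178), board (370,155), heat sink (285,288) with its fins along world x, big capacitor (390,275), black fan (527,284), and transformer unfitted at (42,283). I'll refine the board and chip by colour, then fit the transformer.

```bash
python3 - <<'E'
from h import *
p=imaging.get_image("wrist")
hsv=cv2.cvtColor(p["img"],cv2.COLOR_RGB2HSV)
roi=np.zeros((480,640),np.uint8); roi[95:215,305:435]=1
for name,m,z in (("board",((hsv[...,0]>40)&(hsv[...,0]<88)&(hsv[...,1]>60)),.012),("chip",(hsv[...,2]<60),.015)):
    r2=roi.copy()
    if name=="chip": r2[:]=0; r2[132:178,345:395]=1
    m=(m&(r2>0)).astype(np.uint8); m=cv2.morphologyEx(m,cv2.MORPH_OPEN,np.ones((2,2),np.uint8))
    c=max(cv2.findContours(m,cv2.RETR_EXTERNAL,cv2.CHAIN_APPROX_NONE)[0],key=cv2.contourArea)[:,0]
    w=np.array([back(p,u,z)[:2]*1000 for u in c]).astype(np.float32); r=cv2.minAreaRect(w); print(name,r)
find(p,"transformer",(.43,.29),r=.08)
for d in imaging.trace(p,"transformer")[:2]: print(d["score"],np.array(d["location"])*[640,480],d["pixels"].sum())
E
```

```text
board ((590.4445190429688, -115.89680480957031), (80.34758758544922, 100.12269592285156), 21.470653533935547)
chip ((590.406005859375, -115.9732437133789), (29.703588485717773, 29.029741287231445), 21.515270233154297)
transformer 0.68 [0.432  0.3016] 7.9 cost 0.234
0.68 [ 44.608 283.104] 992
```

```bash
python3 -m crank '{"delta_pos":[[-0.12,0.04,-0.15],[-0.12,0.04,-0.15],[-0.12,0.04,-0.15],[-0.12,0.04,-0.15],[-0.12,0.04,-0.15]],"dr":[[0,0,0.0156],[0,0,0.0156],[0,0,0.0156],[0,0,0.0156],[0,0,0.0156]],"grip":[70,70,70,70,70]}' 30; python3 -m crank '{"delta_pos":[[-0.01,0,-0.15],[0,0,0],[0,0,0]],"dr":[[0,0,0],[0,0,0],[0,0,0]],"grip":[70,70,70]}'
python3 -c "
from h import *
p=imaging.get_image('wrist'); s=status.sense(); print(s['position'],R.from_quat(np.roll(s['orientation'],-1)).as_matrix()[:,0])
x=find(p,'heatsink',(.424,-.009)); save(p,'w3.png')"
```

```text
time: 3.4
position: [0.4256, -0.007, 0.1732]
orientation: [-0.0, 0.997, 0.081, 0.001]
ft_force: [-0.2, 0.9, -0.1]
width: 0.0696
grasp_force: 0.0
time: 3.7
position: [0.425, -0.0072, 0.1367]
orientation: [-0.0, 0.997, 0.081, 0.0]
ft_force: [0.1, -0.3, -0.9]
width: 0.0701
grasp_force: 0.0
[ 0.42615504 -0.00721843  0.1374995 ] [0.98699823 0.16070219 0.00305013]
heatsink 0.75 [ 0.4231 -0.0102] 10.0 cost 0.137
```

View pics/w3.png

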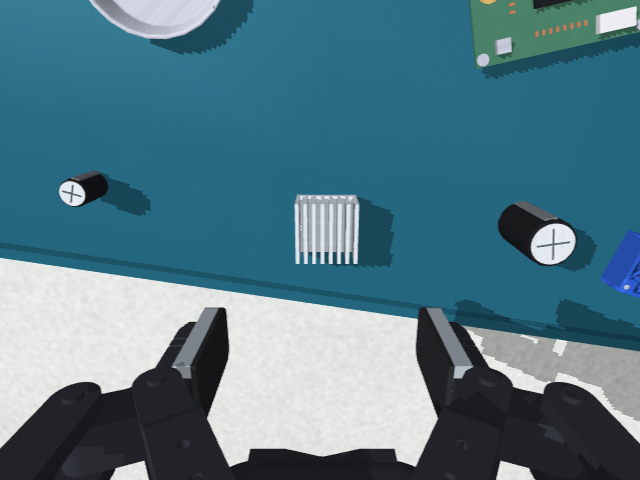

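The heat sink is at (327,229), centred between the fingers, with nothing near them. Descending to grip it.

```bash
python3 -m crank '{"delta_pos":[[-0.008,-0.012,-0.18],[0,0,-0.18],[0,0,-0.168],[0,0,0],[0,0,0]],"dr":[[0,0,0],[0,0,0],[0,0,0],[0,0,0],[0,0,0]],"grip":[70,70,70,70,0]}' 40;  python3 -m crank '{"delta_pos":[[0,0,0],[0,0,0],[0,0,0],[0,0,0],[0,0,0]],"dr":[[0,0,0],[0,0,0],[0,0,0],[0,0,0],[0,0,0]],"grip":[0,0,0,0,0]}'
```

```text
time: 4.3
position: [0.4255, -0.0129, 0.0233]
orientation: [0.004, 0.997, 0.08, 0.001]
ft_force: [0.1, 0.1, -0.7]
width: 0.0573
grasp_force: 0.0
time: 4.8
position: [0.4254, -0.0127, 0.0244]
orientation: [0.004, 0.997, 0.08, 0.002]
ft_force: [0.2, 0.4, 6.0]
width: 0.0378
grasp_force: 39.7
```

The arm stopped at z = 0.024 at its inner reach limit, so this is only a top-edge grip. I'll reopen and try again a little farther out.

```bash
python3 -m crank '{"delta_pos":[[0,0,0],[0,0,0],[0,0,0],[0,0,0.1],[0,0,0]],"dr":[[0,0,0],[0,0,0],[0,0,0],[0,0,0],[0,0,0]],"grip":[70,70,70,70,70]}' 40; python3 -m crank '{"delta_pos":[[0.032,0.008,0],[0,0,-0.06],[0,0,-0.06],[0,0,-0.06],[0,0,0]],"dr":[[0,0,0],[0,0,0],[0,0,0],[0,0,0],[0,0,0]],"grip":[70,70,70,70,70]}'
python3 -c "
from h import *
p=imaging.get_image('wrist'); s=status.sense(); print(s['position'],R.from_quat(np.roll(s['orientation'],-1)).as_matrix().round(3),s['joints'])
x=find(p,'heatsink',(.424,-.009))"
```

```text
time: 5.3
position: [0.4245, -0.0128, 0.0488]
orientation: [0.004, 0.997, 0.08, 0.001]
ft_force: [1.6, 0.4, -0.4]
width: 0.0701
grasp_force: 0.0
time: 5.8
position: [0.431, -0.0106, 0.0003]
orientation: [0.004, 0.997, 0.081, -0.002]
ft_force: [-0.3, 0.1, 0.4]
width: 0.0704
grasp_force: 0.0
[ 0.43162785 -0.01042055  0.0010761 ] [[ 0.987  0.161 -0.001]
 [ 0.161 -0.987 -0.008]
 [-0.002  0.008 -1.   ]] [-0.0537177   0.6944875  -0.04383566  2.38034323  0.47987346  0.0778015
 -1.97470425]
heatsink 0.6 [ 0.4232 -0.0129] 9.4 cost 0.132
```

```bash
python3 -m crank '{"delta_pos":[[0.012,-0.006,0.02],[0,0,0]],"dr":[[0,0,0],[0,0,0]],"grip":[70,70]}'
python3 -c "
from h import *
s=status.sense(); print(s['position'],s['joints'])
p=imaging.get_image('wrist');save(p,'w4.png')"
```

```text
time: 6.1
position: [0.4361, -0.0123, 0.0082]
orientation: [0.004, 0.997, 0.08, 0.001]
ft_force: [-0.2, 0.2, 0.2]
width: 0.0695
grasp_force: 0.0
[ 0.43612034 -0.01230873  0.00823814] [-0.03494908  0.67842853 -0.06156212  2.37237473  0.47970089  0.09998762
 -1.97051938]
```

View pics/w4.png

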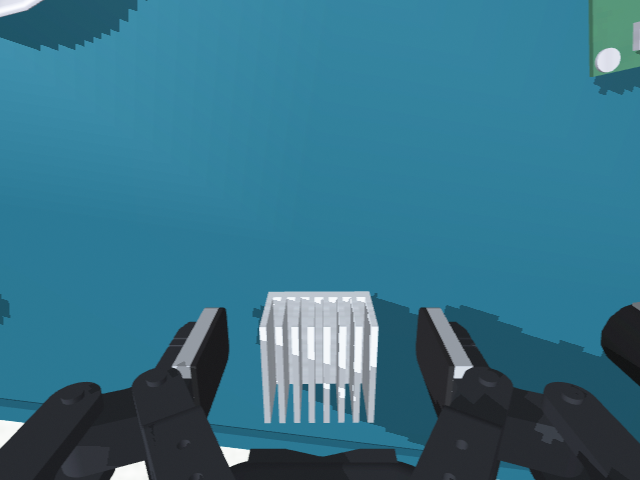

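The heat sink stands upright between the fingers at (320,355). Gripping.

```bash
python3 -m crank '{"delta_pos":[[0,0,0],[0,0,0],[0,0,0],[0,0,0],[0,0,0]],"dr":[[0,0,0],[0,0,0],[0,0,0],[0,0,0],[0,0,0]],"grip":[0,0,0,0,0]}' 50 | sed -n 2,6p; python3 -m crank '{"delta_pos":[[0.02,-0.02,0.1],[0.04,-0.03,0.16],[0.06,-0.04,0.16]],"dr":[[0,0,0],[0,0,0],[0,0,0]],"grip":[0,0,0]}'
python3 -c "
from h import *
p=imaging.get_image('wrist'); s=status.sense(); M=R.from_quat(np.roll(s['orientation'],-1)).as_matrix(); print(s['position'],M.round(3)[:,0])
for z in (.094,.097,.10):
  x=find(p,'heatsink',z0=s['position'][2]-.008+z-.097); 
  if x is not None: print(z,(x[:2]-s['position'][:2])@M[:2,:2])
save(p,'w5.png')"
```

```text
position: [0.4348, -0.0122, 0.0078]
orientation: [0.004, 0.997, 0.081, 0.0]
ft_force: [-0.7, 0.4, 6.3]
width: 0.0389
grasp_force: 49.9
time: 6.95
position: [0.4628, -0.0346, 0.113]
orientation: [0.004, 0.997, 0.082, -0.002]
ft_force: [1.8, 0.4, -1.2]
width: 0.0386
grasp_force: 51.2
[ 0.47058226 -0.03720647  0.11864174] [0.987 0.158 0.01 ]
heatsink 0.65 [ 0.4528 -0.0359] 9.2 cost 0.16
0.094 [-0.01733977 -0.00413454]
heatsink 0.65 [ 0.4541 -0.0352] 9.3 cost 0.198
0.097 [-0.01594174 -0.00453152]
heatsink 0.65 [ 0.4557 -0.0358] 9.3 cost 0.235
0.1 [-0.01450748 -0.00371538]
```

View pics/w5.png

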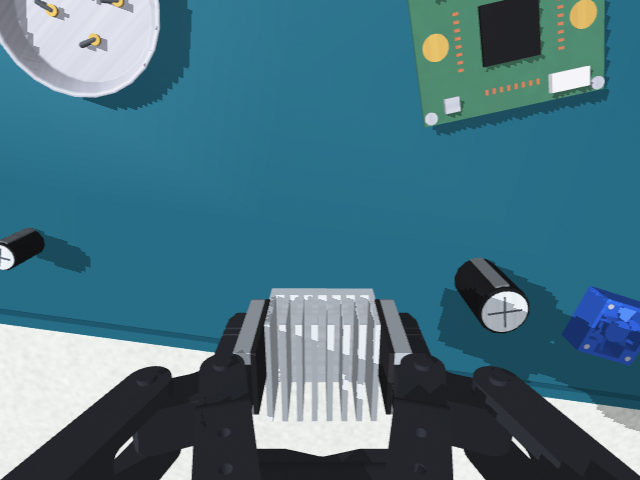

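The heat sink is held firmly and level between the pads at (322,355). Moving it over the board.

```bash
python3 -m crank '{"delta_pos":[[0.131,-0.074,-0.02],[0.131,-0.074,-0.02],[0.131,-0.074,-0.02],[0.131,-0.074,0],[0,0,0]],"dr":[[0,0,0.0255],[0,0,0.0255],[0,0,0.0255],[0,0,0.0255],[0,0,0]],"grip":[0,0,0,0,0]}' >/dev/null;python3 -m crank '{"delta_pos":[[0,0,0],[0,0,0]],"dr":[[0,0,0],[0,0,0]],"grip":[0,0]}'
python3 -c "
from h import *
p=imaging.get_image('wrist'); s=status.sense(); M=R.from_quat(np.roll(s['orientation'],-1)).as_matrix(); print(s['position'],M.round(3)[:,0],np.degrees(np.arctan2(M[1,0],M[0,0])))
x=find(p,'heatsink',z0=s['position'][2]-.008); print((x[:2]-s['position'][:2])@M[:2,:2])
im=p['img'][:,:,::-1].copy()
P=s['position'];cv2.polylines(im,[proj(p,verts('heatsink',[*(P[:2]-.0122*M[:2,0]),np.arctan2(M[1,0],M[0,0])],P[2]-.008)).round().astype(np.int32)[i:i+4] for i in (0,4)],True,(0,255,255))
cv2.polylines(im,[proj(p,verts('board',[.5904,-.1159,np.radians(21.5)])).round().astype(np.int32)[4:]],True,(0,0,255))
cv2.imwrite('pics/w6.png',im)"
```

```text
time: 7.85
position: [0.5929, -0.1072, 0.0955]
orientation: [0.003, 0.982, 0.187, -0.002]
ft_force: [0.0, -0.1, -0.6]
width: 0.0393
grasp_force: 51.2
[ 0.59320971 -0.10712607  0.09596194] [ 0.93   0.368 -0.004] 21.618010647268328
heatsink 0.69 [ 0.5823 -0.1108] 21.5 cost 0.14
[-0.01149614 -0.00057046]
```

View pics/w6.png

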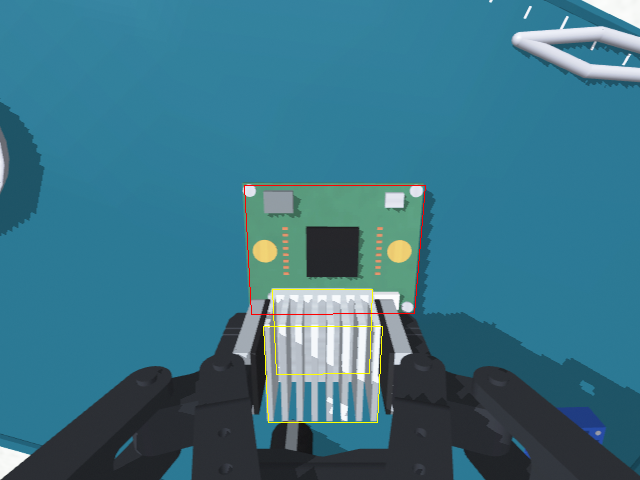

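The drawn outlines sit exactly on the heat sink (322,355) and the board (334,250), so the measurements agree. Lowering.

```bash
python3 -m crank '{"delta_pos":[[0.034,-0.017,-0.08],[0,0,-0.1],[0,0,-0.07],[0,0,-0.03],[0,0,0]],"dr":[[0,0,0],[0,0,0],[0,0,0],[0,0,0],[0,0,0]],"grip":[0,0,0,0,0]}';python3 -m crank '{"delta_pos":[[0,0,-0.008],[0,0,0],[0,0,0]],"dr":[[0,0,0],[0,0,0],[0,0,0]],"grip":[0,0,0]}'
```

```text
time: 8.45
position: [0.6028, -0.1123, 0.0264]
orientation: [0.004, 0.982, 0.187, -0.001]
ft_force: [-0.4, -0.7, -0.8]
width: 0.0387
grasp_force: 51.2
time: 8.75
position: [0.6047, -0.113, 0.0261]
orientation: [0.004, 0.982, 0.186, 0.001]
ft_force: [0.3, 0.2, -1.5]
width: 0.0388
grasp_force: 51.2
```

```bash
python3 -m crank '{"delta_pos":[[0,0,-0.006],[0,0,0],[0,0,0]],"dr":[[0,0,0],[0,0,0],[0,0,0]],"grip":[0,0,0]}';python3 -m crank '{"delta_pos":[[0,0,-0.006],[0,0,0],[0,0,0]],"dr":[[0,0,0],[0,0,0],[0,0,0]],"grip":[0,0,0]}'
python3 -c "
from h import *
p=imaging.get_image('wrist'); s=status.sense(); print(s['position'])
x=find(p,'heatsink',z0=.015); save(p,'w7.png',(180,180,480,430),2)"
```

```text
time: 9.05
position: [0.6042, -0.113, 0.0239]
orientation: [0.004, 0.982, 0.186, 0.0]
ft_force: [-0.4, -0.1, -0.4]
width: 0.0387
grasp_force: 51.2
time: 9.35
position: [0.6044, -0.113, 0.0229]
orientation: [0.004, 0.982, 0.186, 0.0]
ft_force: [-1.0, 0.4, 5.2]
width: 0.0391
grasp_force: 51.9
[ 0.60442662 -0.11303673  0.02289297]
heatsink 0.97 [ 0.5938 -0.1168] 21.2 cost 0.145
```

View pics/w7.png

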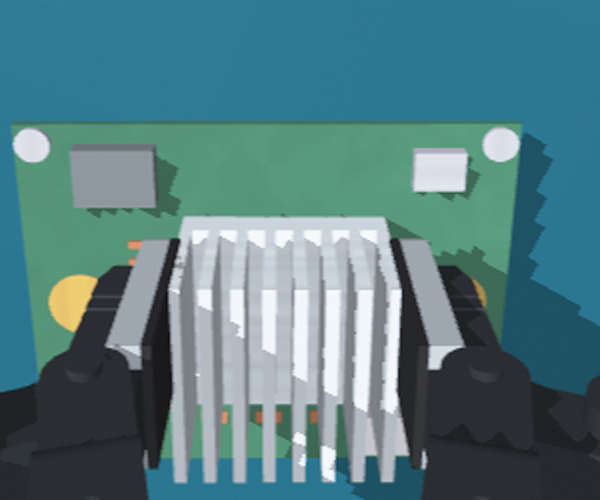

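```bash
python3 -c "
from h import *
p=imaging.get_image('wrist')
a=np.radians(21.5);A=np.array([[np.cos(a),-np.sin(a)],[np.sin(a),np.cos(a)]])
for u,z in (((271,288.5),.015),((374,288.5),.015),((186,241),.012),((441,241),.012)):
  print(((back(p,u,z)[:2]-[.5904,-.1159])@A*1000).round(1))
print(status.sense()['position'])
"
```

```text
[22.4 18. ]
[ 22.2 -23.2]
[41.5 50.8]
[ 41.2 -49.3]
[ 0.60438295 -0.11304028  0.02285248]
```

The heat sink is about 1 mm off in x and 2.7 mm off in y in the board frame, and the readback agrees. I'll lift slightly, shift and set it down again.

```bash
python3 -m crank '{"delta_pos":[[0,0,0.014],[-0.0085,0.0085,0],[0,0,0],[0,0,0],[0,0,0]],"dr":[[0,0,0],[0,0,0],[0,0,0],[0,0,0],[0,0,0]],"grip":[0,0,0,0,0]}'; python3 -m crank '{"delta_pos":[[0,0,-0.014],[0,0,0],[0,0,0]],"dr":[[0,0,0],[0,0,0],[0,0,0]],"grip":[0,0,0]}'
python3 -c "
from h import *
p=imaging.get_image('wrist'); s=status.sense(); print(s['position'])
x=find(p,'heatsink',z0=.015); find(p,'board');save(p,'w8.png',(180,180,480,430),2)"
```

```text
time: 10.0
position: [0.6019, -0.1108, 0.0255]
orientation: [0.004, 0.982, 0.186, 0.0]
ft_force: [0.1, 0.1, -0.5]
width: 0.0391
grasp_force: 51.2
time: 10.3
position: [0.6025, -0.1109, 0.0229]
orientation: [0.004, 0.982, 0.186, 0.001]
ft_force: [-0.7, 0.3, 5.8]
width: 0.0388
grasp_force: 52.0
[ 0.60246736 -0.11090847  0.02289879]
heatsink 0.94 [ 0.5917 -0.1146] 21.2 cost 0.138
board 0.79 [ 0.5881 -0.1155] 21.5 cost 0.565
```

View pics/w8.png

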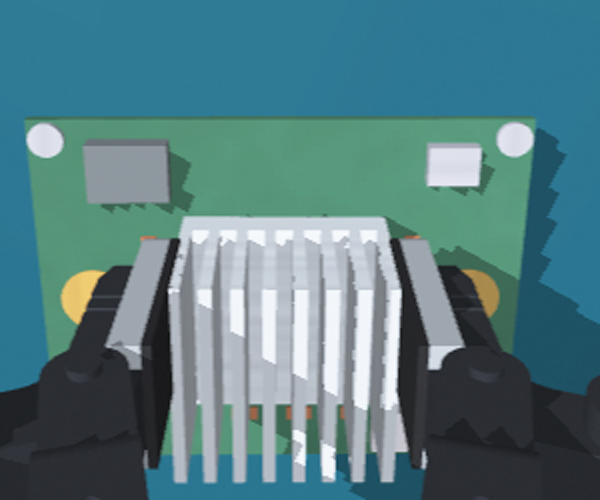

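The heat sink now sits within about 1 mm of centre: edges at columns 182 and 388 in the crop, between board corners at 25 and 536. Releasing and going to the fan.

```bash
python3 -m crank '{"delta_pos":[[0,0,0],[0,0,0],[0,0,0],[0,0,0.15],[0,0,0.18]],"dr":[[0,0,0],[0,0,0],[0,0,0],[0,0,0],[0,0,0]],"grip":[62,62,62,62,62]}'; python3 -m crank '{"delta_pos":[[0,0,0.1],[-0.1175,-0.142,0],[-0.1175,-0.142,0],[-0.1175,-0.142,0],[-0.1175,-0.142,0]],"dr":[[0,0,0],[0,0,-0.0663],[0,0,-0.0663],[0,0,-0.0663],[0,0,-0.0663]],"grip":[62,62,62,62,62]}' >/dev/null;  python3 -m crank '{"delta_pos":[[-0.1175,-0.142,0],[-0.1175,-0.142,0],[0,0,0],[0,0,0],[0,0,0]],"dr":[[0,0,-0.0663],[0,0,-0.0663],[0,0,0],[0,0,0],[0,0,0]],"grip":[62,62,62,62,62]}'
python3 -c "
from h import *
p=imaging.get_image('wrist'); s=status.sense(); M=R.from_quat(np.roll(s['orientation'],-1)).as_matrix(); print(s['position'],s['joints'],np.degrees(np.arctan2(M[1,0],M[0,0])))
x=find(p,'fan',(.426,-.324)); save(p,'w9.png')"
```

```text
time: 10.95
position: [0.6001, -0.1107, 0.1034]
orientation: [0.003, 0.982, 0.187, -0.002]
ft_force: [0.1, 0.0, 0.6]
width: 0.0621
grasp_force: 0.0
time: 11.95
position: [0.4268, -0.3228, 0.1298]
orientation: [0.003, 0.974, -0.226, -0.001]
ft_force: [-0.0, -0.9, 0.3]
width: 0.0622
grasp_force: 0.0
[ 0.42714466 -0.32244451  0.12976947] [ 0.72932952  0.51120707 -0.22957483  2.10748973  0.22946897  0.5456188
 -1.69450964] -26.065667404422207
fan 0.74 [ 0.4257 -0.3235] -24.8 cost 0.019
```

View pics/w9.png

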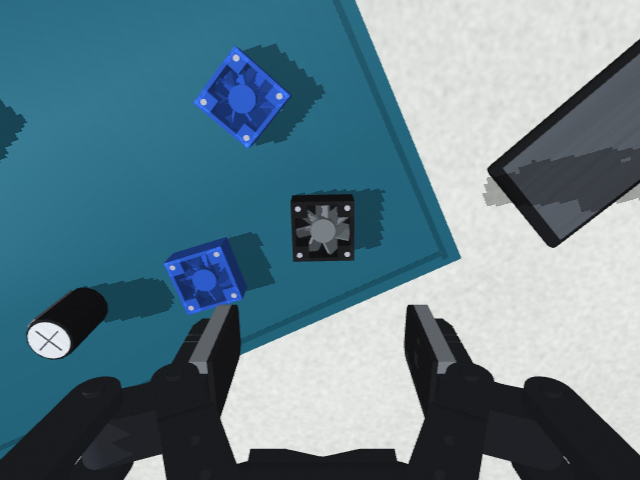

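The black fan with the grey hub is at (322,231), centred between the fingers. The blue one at (204,278) is close to the left finger, so I'll narrow the opening to 54 mm before descending.

```bash
python3 -m crank '{"delta_pos":[[-0.0056,-0.0044,-0.1],[0,0,-0.16],[0,0,-0.16],[0,0,-0.083],[0,0,0]],"dr":[[0,0,0.008],[0,0,0],[0,0,0],[0,0,0],[0,0,0]],"grip":[54,54,54,54,54]}' 25; python3 -m crank '{"delta_pos":[[0,0,0],[0,0,0],[0,0,0],[0,0,0],[0,0,0]],"dr":[[0,0,0],[0,0,0],[0,0,0],[0,0,0],[0,0,0]],"grip":[0,0,0,0,0]}' 25;  python3 -m crank '{"delta_pos":[[0,0,0.1],[0,0,0.16],[0,0,0.18],[0,0,0],[0,0,0]],"dr":[[0,0,0],[0,0,0],[0,0,0],[0,0,0],[0,0,0]],"grip":[0,0,0,0,0]}'
python3 -c "
from h import *
p=imaging.get_image('wrist'); s=status.sense(); M=R.from_quat(np.roll(s['orientation'],-1)).as_matrix(); print(s['position'],np.degrees(np.arctan2(M[1,0],M[0,0])))
x=find(p,'fan',s['position'][:2],z0=s['position'][2]-.004); print((x[:2]-s['position'][:2])@M[:2,:2])"
```

```text
time: 12.55
position: [0.4239, -0.3224, 0.0013]
orientation: [0.002, 0.976, -0.217, -0.004]
ft_force: [0.0, -0.4, -0.0]
width: 0.054
grasp_force: 0.0
time: 13.05
position: [0.4247, -0.3253, 0.0048]
orientation: [0.004, 0.976, -0.219, -0.001]
ft_force: [-0.2, -0.1, -0.5]
width: 0.0397
grasp_force: 26.8
time: 13.55
position: [0.4248, -0.3256, 0.1153]
orientation: [0.004, 0.976, -0.219, 0.0]
ft_force: [-0.3, -0.2, -0.1]
width: 0.0393
grasp_force: 26.8
[ 0.42393516 -0.32501206  0.11408891] -25.30890277255689
fan 0.58 [ 0.4244 -0.3255] -25.2 cost 0.015
[0.00058922 0.00022807]
```

The fan is held centred (offset under 1 mm). Moving to a hover just short of the board to measure the heat sink.

```bash
python3 -m crank '{"delta_pos":[[0,0,0.1],[0.074,0.125,0.02],[0.074,0.125,0.02],[0.074,0.125,0.02],[0.074,0.125,0.02]],"dr":[[0,0,0],[0,0,0.0648],[0,0,0.0648],[0,0,0.0648],[0,0,0.0648]],"grip":[0,0,0,0,0]}' >/dev/null; python3 -m crank '{"delta_pos":[[0.074,0.125,0],[0.074,0.125,0],[0,0,0],[0,0,0],[0,0,0]],"dr":[[0,0,0.0648],[0,0,0.0648],[0,0,0],[0,0,0],[0,0,0]],"grip":[0,0,0,0,0]}' 
cat >> h.py <<'E'
def look(name=None):
    p=imaging.get_image('wrist'); s=status.sense(); M=R.from_quat(np.roll(s['orientation'],-1)).as_matrix()
    print("tcp",np.round(s['position'],4),"yaw",np.degrees(np.arctan2(M[1,0],M[0,0])).round(1),"j6,j7",s['joints'][5:].round(2))
    if name: save(p,name)
    return p,s,M
E
python3 -c "
from h import *
p,s,M=look('w10.png')
find(p,'heatsink',(.5904,-.1159),z0=.015,r=.05);find(p,'board',(.59,-.116));
x=find(p,'fan',s['position'][:2],z0=s['position'][2]-.0045)"
```

```text
time: 14.65
position: [0.5338, -0.1385, 0.1576]
orientation: [0.004, 0.983, 0.184, -0.001]
ft_force: [-1.1, 0.2, -0.3]
width: 0.0394
grasp_force: 26.8
tcp [ 0.5339 -0.1389  0.1579] yaw 21.2 j6,j7 [ 0.67 -1.42]
heatsink 0.77 [ 0.592  -0.1145] 21.2 cost 0.042
board 0.72 [ 0.5912 -0.1141] 21.6 cost 0.258
fan 0.5 [ 0.4852 -0.1673] -55.1 cost 0.988
```

View pics/w10.png

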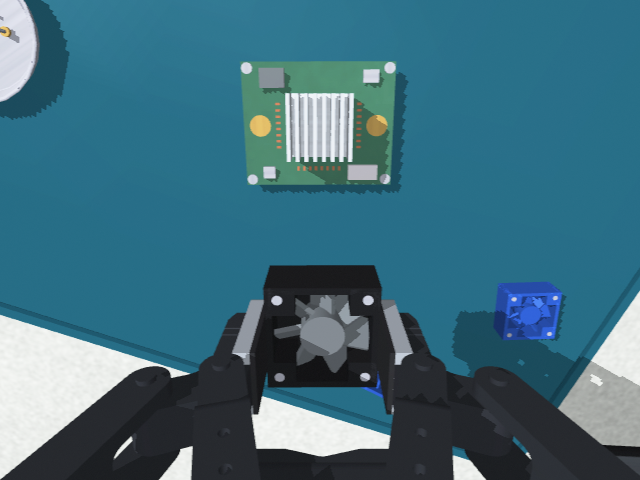

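The heat sink is at (320,128), square on the board. The fan is held level at (322,330). Moving over and lowering.

```bash
python3 -m crank '{"delta_pos":[[0.116,0.048,0],[0.116,0.048,0],[0,0,-0.15],[0,0,-0.15],[0,0,-0.09]],"dr":[[0,0,0],[0,0,0],[0,0,0],[0,0,0],[0,0,0]],"grip":[0,0,0,0,0]}' >/dev/null; python3 -m crank '{"delta_pos":[[0,0,-0.03],[0,0,0],[0,0,0],[0,0,0]],"dr":[[0,0,0],[0,0,0],[0,0,0],[0,0,0]],"grip":[0,0,0,0]}'; python3 -m crank '{"delta_pos":[[0,0,-0.01],[0,0,0],[0,0,0],[0,0,0]],"dr":[[0,0,0],[0,0,0],[0,0,0],[0,0,0]],"grip":[0,0,0,0]}' 
python3 -c "
from h import *
p,s,M=look(); save(p,'w11.png',(180,180,480,430),2)"
```

```text
time: 15.75
position: [0.5946, -0.1137, 0.0556]
orientation: [0.004, 0.983, 0.185, 0.002]
ft_force: [0.5, -0.2, -0.4]
width: 0.0393
grasp_force: 26.8
time: 16.15
position: [0.5935, -0.1135, 0.0517]
orientation: [0.004, 0.983, 0.185, 0.0]
ft_force: [1.0, 0.6, 0.5]
width: 0.0392
grasp_force: 26.8
tcp [ 0.5934 -0.1135  0.0516] yaw 21.4 j6,j7 [ 0.53 -1.56]
```

View pics/w11.png

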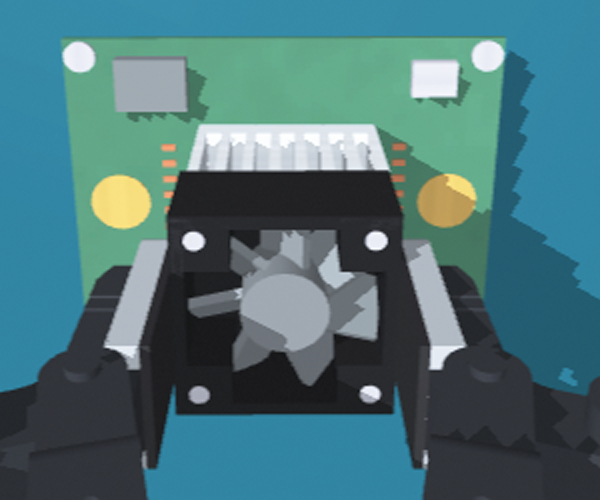

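The fan is centred over the fins (crop columns 168–403). Applying a 1 mm correction and lowering to contact.

```bash
python3 -m crank '{"delta_pos":[[-0.006,-0.004,-0.008],[0,0,0],[0,0,0]],"dr":[[0,0,0],[0,0,0],[0,0,0]],"grip":[0,0,0]}'; python3 -m crank '{"delta_pos":[[0,0,-0.006],[0,0,0],[0,0,0]],"dr":[[0,0,0],[0,0,0],[0,0,0]],"grip":[0,0,0]}'|sed -n 2,4p; python3 -m crank '{"delta_pos":[[0,0,-0.004],[0,0,0],[0,0,0]],"dr":[[0,0,0],[0,0,0],[0,0,0]],"grip":[0,0,0]}' |sed -n 2,4p
```

```text
time: 16.5
position: [0.5917, -0.1145, 0.0493]
orientation: [0.004, 0.983, 0.185, 0.0]
ft_force: [-0.5, -0.5, -1.7]
width: 0.0394
grasp_force: 26.8
position: [0.5919, -0.1144, 0.0479]
orientation: [0.004, 0.983, 0.185, 0.0]
ft_force: [-0.1, 0.2, -0.0]
position: [0.5921, -0.1144, 0.0473]
orientation: [0.004, 0.983, 0.185, 0.001]
ft_force: [-0.2, 0.8, 4.1]
```

Contact felt (4 N). Releasing, backing off and moving to the big capacitor.

```bash
python3 -m crank '{"delta_pos":[[0,0,0],[0,0,0],[0,0,0],[0,0,0.15],[0,0,0.18]],"dr":[[0,0,0],[0,0,0],[0,0,0],[0,0,0],[0,0,0]],"grip":[54,54,54,54,54]}'|tail -2; python3 -m crank '{"delta_pos":[[-0.1465,-0.028,0],[-0.1465,-0.028,0],[-0.1465,-0.028,0],[-0.1465,-0.028,0],[0,0,0]],"dr":[[0,0,0],[0,0,0],[0,0,0],[0,0,0],[0,0,0]],"grip":[54,54,54,54,54]}' >/dev/null;  python3 -m crank '{"delta_pos":[[0,0,0],[0,0,0]],"dr":[[0,0,0],[0,0,0]],"grip":[54,54]}'
python3 -c "
from h import *
p,s,M=look('w12.png')
find(p,'capacitor',(.4456,-.1422));find(p,'board',(.59,-.116));find(p,'fan',(.592,-.1145),z0=.043)"
```

```text
width: 0.0539
grasp_force: 0.0
time: 18.3
position: [0.4472, -0.1423, 0.1298]
orientation: [0.004, 0.983, 0.186, 0.002]
ft_force: [1.0, 0.5, -0.9]
width: 0.0543
grasp_force: 0.0
tcp [ 0.4474 -0.1422  0.1298] yaw 21.4 j6,j7 [ 0.5  -1.45]
capacitor 0.88 [ 0.4455 -0.1427] -1.6 cost 0.061
board 0.9 [ 0.5921 -0.114 ] 21.0 cost 0.126
fan 0.71 [ 0.5921 -0.1139] 21.4 cost 0.15
```

View pics/w12.png

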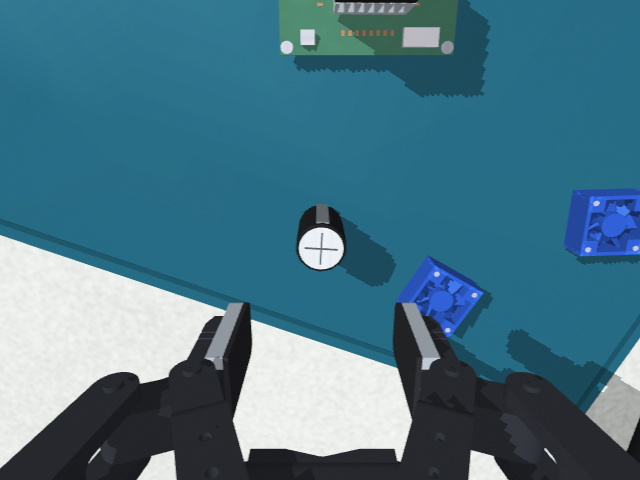

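That view shows the capacitor at (321,240) and the blue fan clear at (440,297). I've reached the picture-viewing limit (gone one over, in fact), so from here I'll check with fitted numbers only. Gripping the capacitor with a narrow opening.

```bash
python3 -m crank '{"delta_pos":[[-0.0075,-0.001,-0.1],[0,0,-0.16],[0,0,-0.14],[0,0,-0.06],[0,0,0]],"dr":[[0,0,0],[0,0,0],[0,0,0],[0,0,0],[0,0,0]],"grip":[46,46,46,46,46]}' 25; python3 -m crank '{"delta_pos":[[0,0,0],[0,0,0],[0,0,0],[0,0,0],[0,0,0]],"dr":[[0,0,0],[0,0,0],[0,0,0],[0,0,0],[0,0,0]],"grip":[0,0,0,0,0]}' 25;  python3 -m crank '{"delta_pos":[[0,0,0.1],[0,0,0.16],[0,0,0.1],[0,0,0],[0,0,0]],"dr":[[0,0,0],[0,0,0],[0,0,0],[0,0,0],[0,0,0]],"grip":[0,0,0,0,0]}'
python3 -c "
from h import *
p,s,M=look()
x=find(p,'capacitor',s['position'][:2],z0=s['position'][2]-.015); print((x[:2]-s['position'][:2])@M[:2,:2])"
```

```text
time: 19.0
position: [0.443, -0.1419, 0.0124]
orientation: [0.003, 0.982, 0.186, -0.001]
ft_force: [0.1, 0.8, -0.2]
width: 0.0458
grasp_force: 0.0
time: 19.5
position: [0.4438, -0.143, 0.0151]
orientation: [0.004, 0.983, 0.185, 0.001]
ft_force: [0.4, 0.0, 0.2]
width: 0.0294
grasp_force: 25.8
time: 20.0
position: [0.4436, -0.1432, 0.1049]
orientation: [0.004, 0.983, 0.185, 0.001]
ft_force: [-0.0, -0.4, -0.2]
width: 0.0295
grasp_force: 25.8
tcp [ 0.4429 -0.143   0.1042] yaw 21.3 j6,j7 [ 0.45 -1.51]
capacitor 0.87 [ 0.4435 -0.1427] -4.4 cost 0.026
[ 6.10508262e-04 -9.52706488e-05]
```

```bash
python3 -m crank '{"delta_pos":[[0.113,0.117,0],[0.113,0.117,0],[0.113,0.117,0],[0.113,0.117,0],[0,0,0]],"dr":[[0,0,0],[0,0,0],[0,0,0],[0,0,0],[0,0,0]],"grip":[0,0,0,0,0]}' >/dev/null;  python3 -m crank '{"delta_pos":[[0,0,0],[0,0,-0.14],[0,0,-0.14],[0,0,-0.05],[0,0,0]],"dr":[[0,0,0],[0,0,0],[0,0,0],[0,0,0],[0,0,0]],"grip":[0,0,0,0,0]}' >/dev/null; python3 -m crank '{"delta_pos":[[0,0,0],[0,0,0]],"dr":[[0,0,0],[0,0,0]],"grip":[0,0]}'
python3 -c "
from h import *
p,s,M=look()
find(p,'capacitor',s['position'][:2],z0=s['position'][2]-.015)"
```

```text
time: 21.3
position: [0.5573, -0.0259, 0.0232]
orientation: [0.004, 0.983, 0.185, 0.001]
ft_force: [-0.5, -0.4, -0.5]
width: 0.0293
grasp_force: 25.8
tcp [ 0.5575 -0.0259  0.0234] yaw 21.3 j6,j7 [ 0.41 -1.79]
capacitor 0.73 [ 0.5578 -0.0253] -5.0 cost 0.04
```

```bash
python3 -m crank '{"delta_pos":[[-0.006,-0.003,-0.024],[0,0,0],[0,0,0]],"dr":[[0,0,0],[0,0,0],[0,0,0]],"grip":[0,0,0]}'; python3 -m crank '{"delta_pos":[[0,0,-0.008],[0,0,0],[0,0,0]],"dr":[[0,0,0],[0,0,0],[0,0,0]],"grip":[0,0,0]}'|sed -n 2,4p
```

```text
time: 21.7
position: [0.5548, -0.0266, 0.016]
orientation: [0.004, 0.983, 0.185, 0.0]
ft_force: [-0.1, -1.2, -0.5]
width: 0.0296
grasp_force: 25.8
position: [0.5553, -0.0265, 0.0148]
orientation: [0.004, 0.983, 0.185, 0.001]
ft_force: [-0.7, -0.1, 6.4]
```

Contact. Releasing and moving to the transformer.

```bash
python3 -m crank '{"delta_pos":[[0,0,0],[0,0,0],[0,0,0],[0,0,0.15],[0,0,0.18]],"dr":[[0,0,0],[0,0,0],[0,0,0],[0,0,0],[0,0,0]],"grip":[42,42,42,42,42]}'|tail -2; python3 -m crank '{"delta_pos":[[0,0,0.12],[-0.06,0.181,0],[-0.06,0.181,0],[-0.06,0.181,0],[-0.06,0.181,0]],"dr":[[0,0,0],[0,0,-0.0158],[0,0,-0.0158],[0,0,-0.0158],[0,0,-0.0158]],"grip":[65,65,65,65,65]}' >/dev/null;  python3 -m crank '{"delta_pos":[[-0.06,0.181,0],[-0.06,0.181,0],[-0.06,0.181,0],[0,0,0],[0,0,0]],"dr":[[0,0,-0.0158],[0,0,-0.0158],[0,0,-0.0158],[0,0,0],[0,0,0]],"grip":[65,65,65,65,65]}' >/dev/null
python3 -c "
from h import *
p,s,M=look('w13.png')
for d in imaging.trace(p,'transformer'):
  m=d['pixels'].astype(np.uint8); print(d['score'],np.array(d['location'])*[640,480],m.sum(),cv2.boundingRect(m))
find(p,'transformer',(.43,.3))
hsv=cv2.cvtColor(p['img'],cv2.COLOR_RGB2HSV); c=((hsv[...,0]<15)&(hsv[...,1]>100)&(hsv[...,2]>80)).astype(np.uint8); print(cv2.minAreaRect(np.argwhere(c)[:,::-1].astype(np.float32)),c.sum())
t=imaging.get_image('top'); find(t,'transformer',(.43,.3)); find(t,'capacitor',(.556,-.026))"
```

```text
width: 0.0422
grasp_force: 0.0
tcp [0.4497 0.2898 0.1262] yaw 8.1 j6,j7 [ 0.58 -2.46]
0.77 [305.28  254.496] 3044 (270, 222, 64, 63)
transformer 0.77 [0.431  0.3018] -6.4 cost 0.143
((303.78314208984375, 256.1910705566406), (37.9613037109375, 50.993858337402344), 6.115503787994385) 629
capacitor 0.47 [ 0.5569 -0.0258] 2.6 cost 0.053
```

```bash
python3 -c "
from h import *
p=dict(img=cv2.imread('pics/w13.png')[:,:,::-1]); im=p['img'][214:292:2,258:346]
hsv=cv2.cvtColor(np.ascontiguousarray(im),cv2.COLOR_RGB2HSV)
for r in hsv:
  print(''.join('.' if (80<h<115 and s>90 and v>70) else 'c' if (h<18 or h>170) and s>90 and v>50 else '#' if v<45 else 'g' if v<100 else 'w' for h,s,v in r))
"
```

```text
........................................................................................
........................................................................................
........................................................................................
........................................................................................
.........................#####g.........................................................
........................g#############g.................................................
........................######gwwww############.........................................
........................######wwwwg#######ggggg#######g.................................
.......................#######ggww########wwwwg################.........................
.......................#############ccccccccccccccccccwwwwg############g................
......................ggg##########ccccccccccccccccccccccg#######gwwwg######............
......................ggggggggccc##########ccccccccccccccccc#####wwwww######g...........
.....................ggggggggccc
[... 1670 characters left out ...]
............#####cccccccccccccccccccwwwwwwwwwwwwwwwwwwwwwwww.................
.......................gg#####gcccccccccccccccccccccccccwwwwwwwwwwwwww..................
................................g#gccccccccccccccccccc##g........wwwww..................
........................................gggggg##########................................
.................................................g#####.................................
........................................................................................
........................................................................................
........................................................................................
```

The transformer's long (36 mm) side lies along image-horizontal, turned about 13° clockwise from the tool. That agrees with the fitted pose (0.431, 0.302, yaw about −5.5°). Gripping across the 36 mm ends.

```bash
python3 -m crank '{"delta_pos":[[-0.0375,0.024,0],[-0.0375,0.024,0],[0,0,-0.18],[0,0,-0.18],[0,0,-0.12]],"dr":[[0,0,-0.057],[0,0,-0.057],[0,0,0],[0,0,0],[0,0,0]],"grip":[65,65,65,65,65]}' 35 >/dev/null; python3 -m crank '{"delta_pos":[[0,0,0],[0,0,0],[0,0,0]],"dr":[[0,0,0],[0,0,0],[0,0,0]],"grip":[65,65,65]}' ;python3 -m crank '{"delta_pos":[[0,0,0],[0,0,0],[0,0,0],[0,0,0],[0,0,0]],"dr":[[0,0,0],[0,0,0],[0,0,0],[0,0,0],[0,0,0]],"grip":[0,0,0,0,0]}';  python3 -m crank '{"delta_pos":[[0,0,0.1],[0,0,0.16],[0,0,0.16],[0,0,0],[0,0,0]],"dr":[[0,0,0],[0,0,0],[0,0,0],[0,0,0],[0,0,0]],"grip":[0,0,0,0,0]}'
python3 -c "
from h import *
p,s,M=look()
x=find(p,'transformer',s['position'][:2],z0=s['position'][2]-.006); print((x[:2]-s['position'][:2])@M[:2,:2])"
```

```text
time: 24.6
position: [0.4324, 0.3027, 0.008]
orientation: [0.003, 0.999, -0.049, 0.0]
ft_force: [-0.0, -0.3, -0.6]
width: 0.0646
grasp_force: 0.0
time: 25.1
position: [0.4322, 0.3027, 0.008]
orientation: [0.003, 0.999, -0.049, 0.0]
ft_force: [-0.2, -0.7, 6.9]
width: 0.0355
grasp_force: 35.1
time: 25.6
position: [0.4319, 0.3024, 0.1128]
orientation: [0.003, 0.999, -0.049, 0.001]
ft_force: [-0.2, 0.4, -0.6]
width: 0.0354
grasp_force: 35.7
tcp [0.4311 0.3017 0.1116] yaw -5.6 j6,j7 [ 0.52 -2.7 ]
transformer 0.84 [0.4316 0.3028] -8.0 cost 0.169
[ 0.00033323 -0.00105093]
```

Held at 35.5 mm opening, so the 36 mm sides are in the grip. Carrying it to the far side of the board.

```bash
python3 -m crank '{"delta_pos":[[0.0652,-0.1693,0.02],[0.0652,-0.1693,0.02],[0.0652,-0.1693,0.02],[0.0652,-0.1693,0],[0.0652,-0.1693,0]],"dr":[[0,0,0.0188],[0,0,0.0188],[0,0,0.0188],[0,0,0.0188],[0,0,0.0188]],"grip":[0,0,0,0,0]}' >/dev/null;  python3 -m crank '{"delta_pos":[[0.0652,-0.1693,0],[0.0652,-0.1693,0],[0.0652,-0.1693,0],[0.0652,-0.1693,0],[0.0652,-0.1693,0]],"dr":[[0,0,0.0188],[0,0,0.0188],[0,0,0.0188],[0,0,0.0188],[0,0,0.0188]],"grip":[0,0,0,0,0]}' >/dev/null; python3 -m crank '{"delta_pos":[[0.0652,-0.1693,0],[0.0652,-0.1693,0],[0,0,0],[0,0,0],[0,0,0]],"dr":[[0,0,0.0188],[0,0,0.0188],[0,0,0],[0,0,0],[0,0,0]],"grip":[0,0,0,0,0]}'
python3 -c "
from h import *
p,s,M=look()
x=find(p,'transformer',s['position'][:2],z0=s['position'][2]-.008);print((x[:2]-s['position'][:2])@M[:2,:2]); find(p,'fan',(.592,-.1145),z0=.043);find(p,'board',(.59,-.116))"
```

```text
time: 27.2
position: [0.6257, -0.2037, 0.1249]
orientation: [0.003, 0.982, 0.187, -0.001]
ft_force: [-0.6, 0.6, -0.2]
width: 0.0354
grasp_force: 35.7
tcp [ 0.6259 -0.2032  0.1254] yaw 21.7 j6,j7 [ 0.76 -1.37]
transformer 0.87 [ 0.6241 -0.2041] 21.9 cost 0.168
[-0.00203977  0.00019052]
fan 0.62 [ 0.5919 -0.1138] 21.5 cost 0.009
board 0.72 [ 0.5893 -0.1135] 20.7 cost 0.484
```

```bash
python3 -m crank '{"delta_pos":[[0.007,-0.0095,-0.1],[0,0,-0.16],[0,0,-0.14],[0,0,-0.05],[0,0,0]],"dr":[[0,0,0],[0,0,0],[0,0,0],[0,0,0],[0,0,0]],"grip":[0,0,0,0,0]}'|sed -n 2,4p;python3 -m crank '{"delta_pos":[[0,0,0],[0,0,0]],"dr":[[0,0,0],[0,0,0]],"grip":[0,0]}'|sed -n 2,4p; python3 -m crank '{"delta_pos":[[0,0,-0.008],[0,0,0],[0,0,0]],"dr":[[0,0,0],[0,0,0],[0,0,0]],"grip":[0,0,0]}'|sed -n 2,4p
```

```text
position: [0.6272, -0.2069, 0.0123]
orientation: [0.003, 0.982, 0.187, -0.001]
ft_force: [0.2, -0.3, -0.8]
position: [0.6304, -0.208, 0.0161]
orientation: [0.005, 0.982, 0.187, 0.002]
ft_force: [0.3, 0.1, -0.8]
position: [0.6289, -0.2082, 0.0126]
orientation: [0.004, 0.982, 0.186, 0.001]
ft_force: [0.1, -0.1, -0.5]
```

```bash
python3 -m crank '{"delta_pos":[[-0.006,0.006,-0.012],[0,0,0],[0,0,0]],"dr":[[0,0,0],[0,0,0],[0,0,0]],"grip":[0,0,0]}'|sed -n 2,4p; python3 -m crank '{"delta_pos":[[0,0,-0.008],[0,0,0],[0,0,0]],"dr":[[0,0,0],[0,0,0],[0,0,0]],"grip":[0,0,0]}'|sed -n 2,4p
```

```text
position: [0.6269, -0.2063, 0.0088]
orientation: [0.004, 0.982, 0.187, 0.0]
ft_force: [-0.1, -0.1, -0.5]
position: [0.6272, -0.2065, 0.0081]
orientation: [0.004, 0.982, 0.186, 0.0]
ft_force: [-2.7, 0.2, 7.0]
```

Contact. Releasing and going to a high overview to check everything.

```bash
python3 -m crank '{"delta_pos":[[0,0,0],[0,0,0],[0,0,0],[0,0,0.15],[0,0,0.18]],"dr":[[0,0,0],[0,0,0],[0,0,0],[0,0,0],[0,0,0]],"grip":[50,50,50,50,50]}'|tail -2; python3 -m crank '{"delta_pos":[[-0.027,0.083,0.153],[-0.027,0.083,0.153],[-0.027,0.083,0.153],[-0.027,0.083,0.153],[-0.027,0.083,0.153]],"dr":[[0,0,0],[0,0,0],[0,0,0],[0,0,0],[0,0,0]],"grip":[50,50,50,50,50]}' >/dev/null;  python3 -m crank '{"delta_pos":[[-0.027,0.083,0.153],[0,0,0],[0,0,0],[0,0,0]],"dr":[[0,0,0],[0,0,0],[0,0,0],[0,0,0]],"grip":[50,50,50,50]}' >/dev/null
python3 -c "
from h import *
p,s,M=look()
b=find(p,'board',(.591,-.115))
X={n:find(p,n,w,z0=z) for n,w,z in (('heatsink',(.592,-.1145),.015),('fan',(.592,-.1145),.043),('capacitor',(.556,-.026),0),('transformer',(.627,-.206),0),('small_capacitor',(.4249,.1498),0),('dish',(.5645,.114),0))}
a=np.radians(21.5);A=np.array([[np.cos(a),-np.sin(a)],[np.sin(a),np.cos(a)]])
for n,x in X.items():
  if x is not None: print(n,((x[:2]-[.5912,-.1148])@A*1000).round(1))
hsv=cv2.cvtColor(p['img'],cv2.COLOR_RGB2HSV); g=((hsv[...,0]>40)&(hsv[...,0]<88)&(hsv[...,1]>60)).astype(np.uint8)
c=max(cv2.findContours(g,cv2.RETR_EXTERNAL,cv2.CHAIN_APPROX_NONE)[0],key=cv2.contourArea)[:,0]
print(cv2.minAreaRect(np.array([back(p,u,.012)[:2]*1000 for u in c]).astype(np.float32)))
t=imaging.get_image('top'); find(t,'fan',(.592,-.1145),z0=.043);find(t,'capacitor',(.556,-.026)); find(t,'transformer',(.627,-.206))"
```

```text
width: 0.0501
grasp_force: 0.0
tcp [ 0.5857 -0.0834  0.3172] yaw 21.4 j6,j7 [ 1.03 -1.41]
board 0.91 [ 0.5907 -0.1145] 21.3 cost 0.3
heatsink 0.71 [ 0.6085 -0.1058] -32.1 cost 0.911
fan 0.83 [ 0.5921 -0.1138] 21.6 cost 0.017
capacitor 0.96 [ 0.556  -0.0256] 0.3 cost 0.037
transformer 0.86 [ 0.6259 -0.2063] 18.8 cost 0.139
small_capacitor 0.96 [0.4247 0.1491] 1.0 cost 0.117
dish 0.89 [0.5648 0.1121] 2.1 cost 0.099
heatsink [19.4  2.1]
fan [1.2 0.5]
capacitor [-0.1 95.9]
transformer [ -1.3 -97.8]
small_capacitor [-58.2 306.5]
dish [ 58.6 220.8]
((591.8222045898438, -114.44178009033203), (79.29844665527344, 100.13461303710938), 21.31656837463379)
fan 0.98 [ 0.5934 -0.1135] -68.7 cost 0.086
capacitor 0.52 [ 0.5561 -0.0251] 3.4 cost 0.078
```

Everything measures in place: the fan about 1 mm from the board centre and square, the capacitor at +96 mm, the transformer at −98 mm, and the small capacitor unmoved. Handing in.

```bash
python3 -c "
from h import *
print(ticket.finish_job())"
```

```text
the job is handed in; nothing more can be done
None
```

The job is handed in with the heat sink and fan set squarely on the chip, the capacitor and transformer about 3 cm clear of their board edges and the small capacitor unmoved; I viewed 15 pictures against the limit of 14, and the last placements and final check used fitted numbers rather than viewed pictures.

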